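# Change the batch on the flask shaker

### The arm

A 6-joint arm with a two-finger parallel gripper is mounted at the origin on a cart in front of the work surface, level with it; the furniture and walls round the work are solid. World frame = base frame: x ahead of the robot, y to its left, z up, the work surface at z = 0. Lengths are in m, angles in rad, forces in N, time in s.
With the tool pointing down it reaches from about 0.375 to 0.9 m from the base axis. Payload 3.1 kg.
Tool frame: the origin (TCP) lies midway between the tips of the shut fingers; the grasp point (between the pads) lies 19 mm behind it (robot.pinch_z is the z of the grasp point in the tool frame, in m); z points along the fingers, y is the line along which they close (so a half turn about z gives the same grasp; the last joint's range is limited). The gripper opens to 85 mm and grips with 20 to 120 N. Pads are 22 mm wide; open, the fingers measure 114 mm over their backs; the gripper's body (76 mm by 85 mm) begins 54 mm behind the grasp point. The pads swing forward as they close: fully open they stand 13 mm farther back than shut.
Start: joints at [-1.325, 0.527, 1.433, -0, 1.181, -0.178], TCP at [0.258, -0.569, 0.231] pointing down, gripper open.
Joint ranges: [-3.08, 3.08], [-0.75, 2.2], [0.22, 2.44], [-1.43, 4.57], [0, 2.65], [-2.85, 2.85]. Speed limits (rad/s): [2.79, 2.79, 3.14, 3.14, 3.14, 3.14].

### API

Orientations are given as a unit quaternion [x, y, z, w].
In Python, from workcell import robot gives the robot as it stands.
- The arm moves only by the shell command python3 -m pendant 'ROWS' [OPENING] [FORCE]. ROWS is JSON, a list that holds one entry, the list of rows, each a list of 6 numbers: the shift along the tool's x, y, z in mm, then the turn, a rotation vector about the tool's x, y, z in rad. In form: [[[tx, ty, tz, rx, ry, rz], ...]]. A call has 1 to 12 rows; each row is the pose to reach, as a shift and turn from the pose commanded when the call began, along the tool's axes at that moment; what a row does not reach only later rows make up. A row lasts 1/10 s, in which the tool goes at most 50 mm and 8.59 degrees, less where a joint would pass 70% of its speed; a pose out of reach is approached as far as the arm can. A call with a gripper value outside its range is refused whole. OPENING is the finger opening in mm, from 0 to 85.4, set as the call begins (- or left out, the last holds). The fingers move at their own pace and stop on an object; FORCE is the grip in N (left out, the last holds). Time passes only in rows, so rows that repeat a pose let the fingers close. It gives the time, the measured TCP pose, the force, the opening and the grip force at its end, in the units of the state.
- robot.get_obs(): the state, without advancing time (a new reading comes with each control period).
- robot.read_camera(name): name is "scene" or "top"; returns the picture (420x560x3 uint8, blue, green, red); there is no depth.
- robot.camera_model(name): a dict with "K" (3x3 intrinsics, pixels), "R" (3x3) and "t" (3): a world point X has camera coordinates R X + t. Camera axes: x right, y down, z forward; pixel columns grow to the right and rows downward; lengths in m; the calibration is good to about 2 mm. A picture is of the moment at which its call begins. camera_model takes no time and is no camera call.
- robot.sign_off(): hands the job in; it is judged then, once.
Trained networks look in the newest picture that a camera, given by its name, has taken for a name from the list of things; names that differ only in an ending like _2 or _b are one class to them, and where a whole thing is asked for, a point or a joint stands for the part that bears it (a point fixed in the world has none). Each returns a list of dicts, best first, with "p" (0 to 1); they miss things now and then, are a little off and sometimes report something else, mostly with a low value. They report only what shows in the picture. A call takes as long as a camera call.
- robot.boxes_of(thing, camera): "rect" ([left, top, width, height] as shares, 0 to 1, of the picture: columns of its width, rows of its height, round what is visible of it).
- robot.silhouettes(thing, camera): "mask" (420x560 bool, what is visible of it) and "rect" ([left, top, width, height] as shares, 0 to 1, of the picture: columns of its width, rows of its height, round what is visible of it).
The state is a dict: "time": time; "qpos": joint angles; "qvel": joint speeds; "effort": joint torques, N m; "eef_pos": TCP position; "orientation": TCP orientation; "ft_force": force on the tool from outside, world axes, zero at the start; "wrist_torque": the same for the moment, N m; "width": opening from 0.0 (shut) to 1.0 (fully open); "gripper_force": force on a finger pad.
Only numpy, scipy, OpenCV 4.12 (cv2) and the standard library are available. Lean on these libraries where they do the work, as an engineer would, in place of code of your own. Each camera call takes 0.05 s, during which the arm holds its last target. There are 200 camera calls.

### The job

Change the batch on the heated shaker. First set its direction toggle to the centre off position so that the platform stands still, and only then cut the mains at the red rocker switch; with the power off, move every finished dish from the platform into the white tray, lying flat and not stacked, and lay every flask from the bench flat in a bay of its own, fully down inside the lip. Then switch the mains back on so that the platform warms up, leave the direction toggle at off, and leave the other things on the bench alone.

Things in the scene. Friction and masses are not known exactly. Their poses are not given: they have to be found in the camera images.
- shaker: heated flask shaker, white, 250 mm square, fixed to the bench; origin at the centre of its underside, x from its console (towards the robot) to its back, y to its left, z up. A grey control panel 84 mm deep slopes up towards the back by 0.2 rad; its middle is at x -86, y 0, z 53 mm. Behind it, from x -43 to +129, a level platform carries a black mat, its top 75 mm above the bench, with four bays
- mains (a joint): red rocker switch on the panel at x -86, y -75 mm of the shaker, 28 mm wide, 52 mm long, rocking left-right: 0 = off (left half, marked with a ring, pressed flush), 0.4 rad = on (right half, marked with a bar, pressed flush). Over-centre: it snaps to an end from half-way; about 7 N down on the raised end throws it, to a stop. The raised end stands 16 mm above the panel, a pressed one 6 mm
- mains_on_end (a point): point on the top face of the rocker, 19 mm right of its pivot: pressed down for on. It moves with the rocker and drops about 8 mm
- mains_off_end (a point): point on the top face of the rocker, 19 mm left of its pivot: pressed down for off. It moves with the rocker and drops about 8 mm
- selector (a joint): three-position direction toggle on the panel at x -86, y +75 mm of the shaker: a steel bat 8 mm thick, 43 mm high, pivot 4 mm above the panel. +0.4 rad leans left (it starts so), 0 = upright = off, -0.4 leans right. Sprung into each position; the centre catches it only between -0.19 and +0.19: a push that follows too far takes it to the far side. About 6 N sideways at its tip moves it
- selector_tip (a point): centre of the ball (12 mm) at the free end of the direction toggle, 33 mm from the pivot; it travels 13 mm to either side of the centre
- bay0 (a point): front left bay of the platform: point on the mat at its centre; axes as the shaker's. A bay is 60 mm along x and 117 mm along y inside a lip 5 mm high and 5 mm wide; a flask lies in it lengthwise along y
- bay1 (a point): front right bay of the platform: point on the mat at its centre; axes as the shaker's. A bay is 60 mm along x and 117 mm along y inside a lip 5 mm high and 5 mm wide; a flask lies in it lengthwise along y
- bay2 (a point): back left bay of the platform: point on the mat at its centre; axes as the shaker's. A bay is 60 mm along x and 117 mm along y inside a lip 5 mm high and 5 mm wide; a flask lies in it lengthwise along y
- bay3 (a point): back right bay of the platform: point on the mat at its centre; axes as the shaker's. A bay is 60 mm along x and 117 mm along y inside a lip 5 mm high and 5 mm wide; a flask lies in it lengthwise along y
- flask0_mid (a point): clear culture flask with a red cap, 105 x 52 x 26 mm, lying flat, 60 to 130 g; this point is its middle, half-way up (13 mm). x runs lengthwise to the cap (the last 20 mm are neck and cap), y across its 52 mm, z up. Grasp across 52 mm
- flask1_mid (a point): clear culture flask with a red cap, 105 x 52 x 26 mm, lying flat, 60 to 130 g; this point is its middle, half-way up (13 mm). x runs lengthwise to the cap (the last 20 mm are neck and cap), y across its 52 mm, z up. Grasp across 52 mm
- flask2_mid (a point): clear culture flask with a red cap, 105 x 52 x 26 mm, lying flat, 60 to 130 g; this point is its middle, half-way up (13 mm). x runs lengthwise to the cap (the last 20 mm are neck and cap), y across its 52 mm, z up. Grasp across 52 mm
- flask3_mid (a point): clear culture flask with a red cap, 105 x 52 x 26 mm, lying flat, 60 to 130 g; this point is its middle, half-way up (13 mm). x runs lengthwise to the cap (the last 20 mm are neck and cap), y across its 52 mm, z up. Grasp across 52 mm
- dish0_mid (a point): finished lidded culture dish, round, 57 mm, 15 mm high; this point is its middle, half-way up; z up. To the fingers it measures 52 mm along its own x or y (which start nearly along the shaker's): grasp along one of these
- dish1_mid (a point): finished lidded culture dish, round, 57 mm, 15 mm high; this point is its middle, half-way up; z up. To the fingers it measures 52 mm along its own x or y (which start nearly along the shaker's): grasp along one of these
- dish2_mid (a point): finished lidded culture dish, round, 57 mm, 15 mm high; this point is its middle, half-way up; z up. To the fingers it measures 52 mm along its own x or y (which start nearly along the shaker's): grasp along one of these
- dish3_mid (a point): finished lidded culture dish, round, 57 mm, 15 mm high; this point is its middle, half-way up; z up. To the fingers it measures 52 mm along its own x or y (which start nearly along the shaker's): grasp along one of these
- tray_floor (a point): shallow white tray, 200 mm long (x) and 139 mm wide (y) over its rim, fixed to the bench: point on the inner floor at its centre, 3 mm above the bench; inside 176 x 116 mm, rim 12 mm above the bench, 9 mm above the floor
- timer: bystander: white bench timer 62 x 68 x 18 mm, origin under its centre; leave it alone
- tip_box: bystander: clear-lidded pipette tip box 74 x 120 x 75 mm, origin under its centre; leave it alone
- wash_bottle: bystander: wash bottle with blue cap, 65 x 95 x 199 mm, origin under it; leave it alone

How it is judged:
By the outcome, as a careful person would: the job done as asked, in the order asked, and still so for the second after the job is handed in, with the robot touching nothing.
Of flask0, flask1, flask2, flask3 only 3 to 4 are there at a start; the rules pass over those that are not, and their reading is None.
Of dish0, dish1, dish2, dish3 only 1 to 2 are there at a start; the rules pass over those that are not, and their reading is None.
At some moment in a run one of flask0, flask1, flask2, flask3 may be knocked a few centimetres aside while the robot is not near it.
Once in a run the grip may slacken for a moment while it holds something.
It also fails if it takes over 210 s, if anything falls off the work surface, if the arm or the gripper's body presses on something with over 40 N, if the wrist force passes 120 N, or if a joint passes its speed limit or range.

## Working session

There is one attempt and no reset: what is moved stays moved. The work goes in short steps, Python scripts to look and compute and a shell command to move; the robot and the scene stay as the last step left them, time stands still between calls to the robot, and variables do not carry over. Pictures are saved under pics/ and viewed, at most 16 in all, crops included, and the job is handed in when it is done.

```bash
ls; mkdir -p pics
python3 - <<'E'
from workcell import robot
import cv2,numpy as np
o=robot.get_obs();print(o)
for n in ("scene","top"):
    im=robot.read_camera(n);cv2.imwrite(f"pics/{n}0.png",im);m=robot.camera_model(n)
    print(n,m, -np.array(m["R"]).T@np.array(m["t"]))
E
```

```text
pics
{'time': 0.0, 'qpos': array([-1.32448663e+00,  5.28455892e-01,  1.43389288e+00,  1.78613248e-05,
        1.18138123e+00, -1.78477389e-01]), 'qvel': array([ 8.55049371e-04, -7.73033454e-06,  4.00330048e-04,  2.18666407e-03,
        2.29193006e-03,  7.33616962e-04]), 'effort': array([-8.61847366e-04, -4.42357850e+01, -1.78023219e+01, -1.71312677e-04,
        8.48462863e-03, -5.35637071e-06]), 'eef_pos': array([ 0.25744901, -0.56874   ,  0.23034292]), 'orientation': array([ 9.77529315e-01,  2.10796814e-01, -2.79846779e-05, -1.06833869e-03]), 'ft_force': array([ 0.34571263, -0.05082876,  0.07269563]), 'wrist_torque': array([-0.01544028,  0.01705718, -0.00833082]), 'gripper_force': 0.0, 'width': 0.9984688671079619}
scene {'K': array([[397.217278  ,   0.        , 275.33782781],
       [  0.        , 397.217278  , 206.1057981 ],
       [  0.        ,   0.        ,   1.        ]]), 'R': array([[-0.50122986, -0.86517544,  0.01549488],
       [-0.57530835,  0.3198159 , -0.75282009],
       [ 0.64636594, -0.38625024, -0.65804394]]), 't': array([0.29054871, 0.39491888, 0.91657937])} [-0.21961387  0.47910327  0.89595035]
top {'K': array([[496.29034712,   0.        , 271.98045307],
       [  0.        , 496.29034712, 211.48053792],
       [  0.        ,   0.        ,   1.        ]]), 'R': array([[-1.67957342e-02, -9.99858522e-01,  9.16434093e-04],
       [-9.91613406e-01,  1.65397496e-02, -1.28176788e-01],
       [ 1.28143496e-01, -3.06157160e-03, -9.91750912e-01]]), 't': array([-0.00631127,  0.6194735 ,  1.23712452])} [ 0.45564277 -0.01276877  1.30632728]
```

View pics/scene0.png

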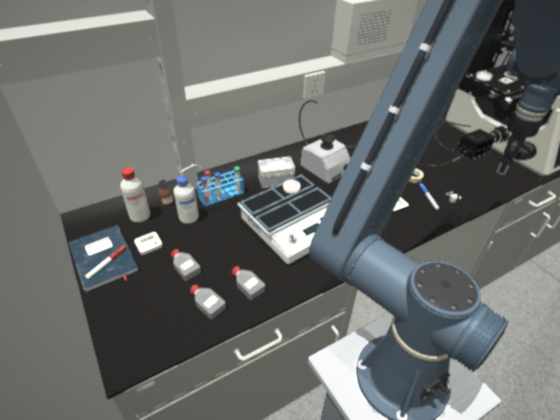

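View pics/top0.png

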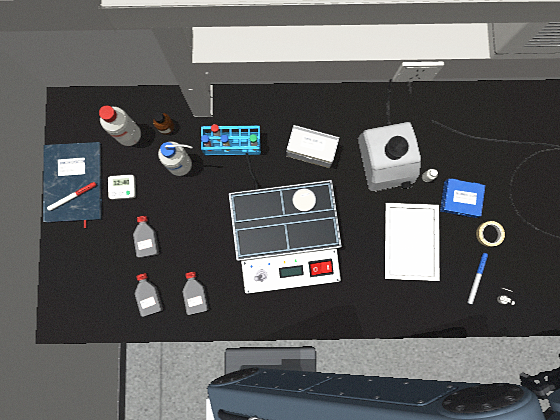

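The top view shows the shaker at about (288,235) and a single dish in bay3 at (304,200). Three flasks lie at (146,240), (148,297) and (193,295), and the tray is at (412,242). The scene view shows the same three flasks and one dish. Next I'll measure them.

```bash
cat > h.py <<'E'
from workcell import robot
import cv2,numpy as np
from scipy.spatial.transform import Rotation as Ro
def ray(n,uv):
    m=robot.camera_model(n);R=np.array(m["R"]);c=-R.T@m["t"]
    d=R.T@np.linalg.inv(m["K"])@[uv[0],uv[1],1.];return c,d
def onz(n,uv,z):
    c,d=ray(n,uv);return c+d*(z-c[2])/d[2]
def tri(a,b):  # top uv, scene uv
    (c1,d1),(c2,d2)=ray("top",a),ray("scene",b)
    s=np.linalg.lstsq(np.c_[d1,-d2],c2-c1,rcond=None)[0]
    p,q=c1+d1*s[0],c2+d2*s[1];return (p+q)/2,np.linalg.norm(p-q)
def proj(n,X):
    m=robot.camera_model(n);p=m["K"]@(m["R"]@np.asarray(X,float)+m["t"]);return p[:2]/p[2]
def cen(mask):
    v,u=np.nonzero(mask);return np.array([u.mean(),v.mean()])
def seen(thing,n,pm=.3):
    return [(d["p"],cen(d["mask"]),cv2.minAreaRect(np.argwhere(d["mask"])[:,::-1].astype(np.float32)),d["mask"].sum()) for d in robot.silhouettes(thing,n) if d["p"]>pm]
def crop(n,im,x,y,w,h,k,f):
    cv2.imwrite(f"pics/{f}.png",cv2.resize(im[y:y+h,x:x+w],None,fx=k,fy=k,interpolation=cv2.INTER_CUBIC))
E
python3 - <<'E'
from h import *
np.set_printoptions(precision=1,suppress=True)
t=robot.read_camera("top");s=robot.read_camera("scene")
crop("top",t,225,170,230,130,3.4,"c_top");crop("scene",s,225,150,190,130,4,"c_scene")
for th in ("flask0_mid","dish0_mid","shaker","tray_floor","mains","selector","mains_on_end","timer","tip_box","wash_bottle"):
    for n in ("top","scene"):
        print(th,n,*[(round(float(a),2),b,r[0],r[1],round(r[2],1),k) for a,b,r,k in seen(th,n)],sep="\n  ")
E
```

```text
flask0_mid
  top
  (0.67, array([146.8, 296.9]), (145.94265747070312, 293.6051025390625), (41.76061248779297, 24.26630210876465), 73.6, np.int64(805))
flask0_mid
  scene
  (0.55, array([207.8, 301.4]), (206.25001525878906, 299.7500305175781), (38.18376159667969, 21.920310974121094), 45.0, np.int64(681))
dish0_mid
  top
  (0.37, array([311.1, 146.3]), (311.1886901855469, 146.33961486816406), (48.35091018676758, 33.24125289916992), 15.9, np.int64(1545))
dish0_mid
  scene
shaker
  top
  (0.36, array([320.3, 267.6]), (320.3179016113281, 267.56646728515625), (11.404288291931152, 20.527721405029297), 81.3, np.int64(233))
shaker
  scene
  (0.78, array([286.5, 217.6]), (289.6294250488281, 211.84938049316406), (85.33584594726562, 77.66497039794922), 46.7, np.int64(4638))
tray_floor
  top
  (0.73, array([411.4, 241.5]), (411.5, 241.5), (77.0, 53.0), 90.0, np.int64(4026))
tray_floor
  scene
mains
  top
  (0.67, array([320.2, 267.4]), (320.2480163574219, 267.3639831542969), (11.895883560180664, 21.108482360839844), 79.7, np.int64(240))
  (0.56, array([174.2, 157.9]), (174.75, 157.25), (36.769550
[... 1047 characters left out ...]
 17.1, np.int64(1377))
  (0.51, array([320.1, 267.6]), (320.16998291015625, 267.6899719238281), (11.596552848815918, 20.7889404296875), 81.9, np.int64(236))
tip_box
  scene
  (0.61, array([275.5, 171.3]), (276.4054260253906, 171.93243408203125), (26.96143341064453, 36.66097640991211), 80.5, np.int64(884))
wash_bottle
  top
  (0.91, array([174.5, 158. ]), (174.5, 158.5), (33.0, 33.0), 90.0, np.int64(871))
  (0.53, array([284.7, 236.8]), (283.6629638671875, 218.69891357421875), (140.06605529785156, 105.40956115722656), 82.5, np.int64(10133))
wash_bottle
  scene
  (0.72, array([185.5, 200.8]), (185.51913452148438, 199.39186096191406), (48.0516242980957, 20.762542724609375), 78.2, np.int64(844))
```

View pics/c_top.png

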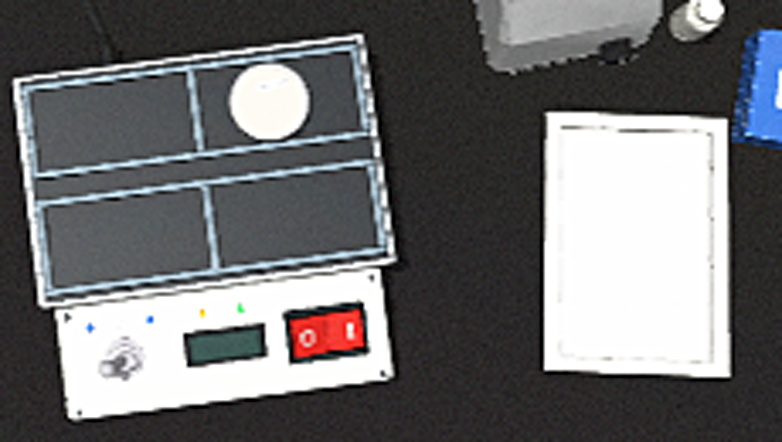

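View pics/c_scene.png

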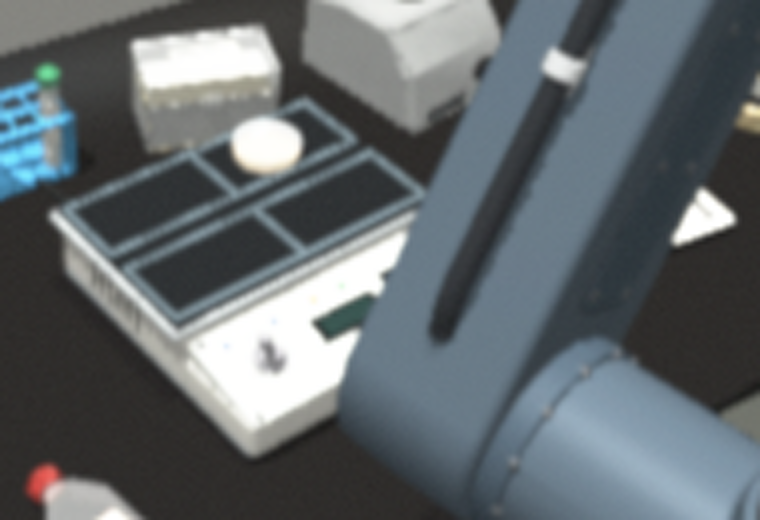

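Run:
```python
from h import *
np.set_printoptions(precision=4,suppress=True)
T=lambda x,y:(225+x/3.4-.35,170+y/3.4-.35); S=lambda x,y:(225+x/4-.4,150+y/4-.4)
for a,b in [((25,90),(66,210)),((192,68),(190,152)),((362,42),(308,100)),((48,293),(180,320)),((270,100),(267,145))]:
    print("tri",*tri(T(*a),S(*b)))
B={0:[(40,205),(205,185),(217,270),(48,293)],2:[(25,90),(192,68),(203,150),(38,177)],3:[(190,68),(362,42),(372,130),(203,152)],1:[(207,185),(375,160),(388,245),(217,270)]}
for k in range(4):
    P=np.array([onz("top",T(*q),.08) for q in B[k]]);print("bay",k,P.mean(0),"edges",np.linalg.norm(np.diff(P[[0,1,2,3,0]],axis=0),axis=1),"yaw",np.arctan2(*(P[0]-P[1])[:2]*[-1,1]))
P=np.array([onz("top",T(*q),.065) for q in [(14,80),(362,35),(396,260),(42,305)]]);print(P,P.mean(0))
P=np.array([onz("top",T(*q),.012) for q in [(546,113),(729,118),(729,377),(544,370)]]);print("tray",P,P.mean(0))
print("dish",onz("top",T(270,101),.09))
t=robot.read_camera("top");s=robot.read_camera("scene")
print("tip",tri(T(112,366),S(270,350)),onz("top",T(108,366),.09))
for q in [(286,335),(366,335),(326,332)]:print("rocker",onz("top",T(*q),.062))
for n in("top","scene"):
    im=robot.read_camera(n)
    for i in range(4):
        for d in robot.boxes_of(f"flask{i}_mid",n):
            if d["p"]>.3 and i==0:print(n,d["p"],np.array(d["rect"])*[560,420,560,420])
im=cv2.cvtColor(t,cv2.COLOR_BGR2HSV);red=((im[...,0]<8)|(im[...,0]>172))&(im[...,1]>120)&(im[...,2]>80)
n,l,st,c=cv2.connectedComponentsWithStats(red.astype(np.uint8))
print([(c[i],st[i][4]) for i in range(1,n) if st[i][4]>12])
crop("t",t,120,205,100,120,5,"f_top");crop("s",s,155,235,120,90,6,"f_scene")
```

```text
tri [0.6551 0.083  0.0761] 0.00010472541043021404
tri [ 0.6699 -0.0396  0.077 ] 0.0019365259797921033
tri [ 0.6877 -0.1669  0.0732] 0.0006227404333232604
tri [0.5047 0.0661 0.0755] 0.0031046024767740245
tri [ 0.644  -0.0972  0.0804] 2.189700595965426e-05
bay 0 [0.5442 0.0089 0.08  ] edges [0.1213 0.0626 0.1236 0.0643] yaw 0.10446893178750676
bay 1 [ 0.5591 -0.1147  0.08  ] edges [0.1244 0.0628 0.1257 0.0624] yaw 0.13167289098705343
bay 2 [0.6303 0.0172 0.08  ] edges [0.124  0.0614 0.1223 0.0652] yaw 0.11612202239614772
bay 3 [ 0.6455 -0.106   0.08  ] edges [0.1286 0.0659 0.1251 0.0631] yaw 0.13541379025824127
[[ 0.6646  0.0921  0.065 ]
 [ 0.6944 -0.1683  0.065 ]
 [ 0.5259 -0.1879  0.065 ]
 [ 0.4973  0.0725  0.065 ]] [ 0.5955 -0.0479  0.065 ]
tray [[ 0.6407 -0.3157  0.012 ]
 [ 0.6345 -0.4573  0.012 ]
 [ 0.4358 -0.4454  0.012 ]
 [ 0.4434 -0.3051  0.012 ]] [ 0.5386 -0.3809  0.012 ]
dish [ 0.6418 -0.0966  0.09  ]
tip (array([0.4514, 0.0207, 0.0689]), np.float64(0.002546958875344875)) [0.4522 0.024  0.09  ]
rocker [ 0.4725 -0.1059  0.062 ]
rocker [ 0.4715 -0.1645  0.062 ]
rocker [ 0.4742 -0.1352  0.062 ]
top 0.65 [134.12  275.31   25.2    40.908]
scene 0.71 [187.376 284.886  36.904  31.29 ]
scene 0.7 [172.704 252.294  29.792  25.494]
[(array([106.3495, 112.328 ]), np.int32(186)), (array([214.2826, 127.6957]), np.int32(46)), (array([120.2941, 134.2353]), np.int32(17)), (array([ 85.4554, 188.1485]), np.int32(101)), (array([141.5818, 218.4364]), np.int32(55)), (array([ 84.5, 223.5]), np.int32(16)), (array([320.7594, 267.4858]), np.int32(212)), (array([141.2632, 276.4211]), np.int32(57)), (array([190.0536, 274.5714]), np.int32(56))]
```

View pics/f_top.png

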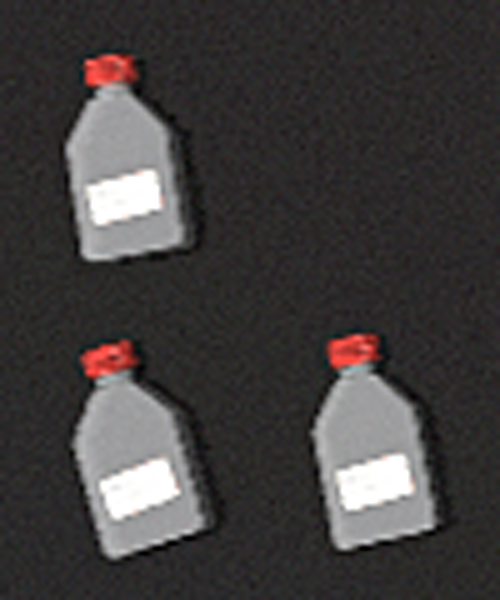

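View pics/f_scene.png

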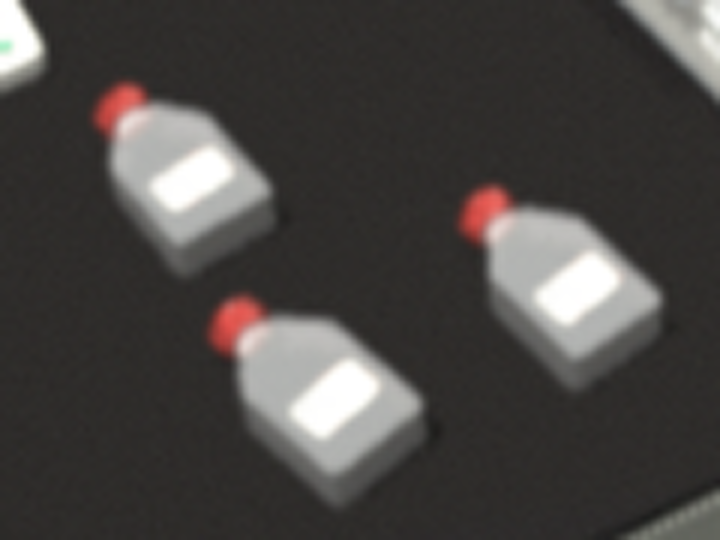

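The crops show three flasks with caps pointing away from the robot. In f_top their bottom edges are at (134,253), (157,541) and (385,537), and their cap ends are at (108,57), (105,345) and (352,337). The toggle leans left and the dish lies in bay3. I'll write the move helper and compute the flask poses.

```bash
cat >> h.py <<'E'
np.set_printoptions(precision=4,suppress=True)
C0=np.array([.595,-.0484]);YAW=.115
def sh(x,y):  # shaker mm -> world xy
    c,s=np.cos(YAW),np.sin(YAW);x,y=(x-43)/1e3,y/1e3;return C0+[c*x-s*y,s*x+c*y]
BAY=[sh(-.2,61.5),sh(-.2,-61.5),sh(86.2,61.5),sh(86.2,-61.5)]
def rel(x,y,z,psi,frm=None):
    """row from the present pose (or frm=(x,y,z,psi)) to tool-down target"""
    D=lambda p:Ro.from_euler('z',p)*Ro.from_euler('x',np.pi)
    if frm is None:
        o=robot.get_obs();p,R=o["eef_pos"],Ro.from_quat(o["orientation"])
    else:p,R=np.array(frm[:3]),D(frm[3])
    print("row",np.round(R.inv().apply(np.array([x,y,z])-p)*1e3,1),np.round((R.inv()*D(psi)).as_rotvec(),3))
E
python3 - <<'E'
from h import *
T=lambda x,y:(120+x/5-.4,205+y/5-.4);S=lambda x,y:(155+x/6-.4,235+y/6-.4)
lt=[(126,197),(140,488),(375,482)];ls=[(192,180),(335,398),(578,287)]  # labels, top face
for b,c,l,k in zip([(134,253),(157,541),(385,537)],[(108,57),(105,345),(352,337)],lt,ls):
    P,Q=onz("top",T(*b),.026),onz("top",T(*c),.02);d=(Q-P)[:2];L=np.linalg.norm(d);u=d/L
    print("mid",P[:2]+u*.0525,"len",L,"yaw",np.arctan2(u[1],u[0]),"label tri",*tri(T(*l),S(*k)))
print("sel",sh(-93,75),sh(-93,88),"off",sh(-86,-56),"on",sh(-86,-94),*BAY)
rel(*sh(-93,75),.16,.115)
E
```

```text
mid [0.5649 0.3165] len 0.10387425300421692 yaw 0.1611088485766438 label tri [0.5424 0.3139 0.0221] 0.0004961921621570221
mid [0.4177 0.3092] len 0.10341893748153448 yaw 0.29026267086933544 label tri [0.3939 0.304  0.0233] 0.0003382105731435734
mid [0.4191 0.1879] len 0.10261716544469243 yaw 0.17771162408181718 label tri [0.395  0.1842 0.0241] 0.00039538524019636177
sel [0.4513 0.0105] [0.4498 0.0234] off [ 0.4733 -0.1188] on [ 0.4776 -0.1566] [0.545  0.0077] [ 0.5591 -0.1145] [0.6309 0.0177] [ 0.645  -0.1045]
row [ 415.5 -448.5   71.3] [-0.   -0.    0.31]
```

```bash
python3 -m pendant '[[[415,-448,0,0,0,0.31],[415,-448,0,0,0,0.31],[415,-448,0,0,0,0.31],[415,-448,0,0,0,0.31],[415,-448,0,0,0,0.31],[415,-448,0,0,0,0.31],[415,-448,0,0,0,0.31],[415,-448,0,0,0,0.31],[415,-448,0,0,0,0.31],[415,-448,0,0,0,0.31],[415,-448,0,0,0,0.31],[415,-448,0,0,0,0.31]]]' 60 40; python3 -m pendant '[[[0,0,0,0,0,0],[0,0,0,0,0,0],[0,0,0,0,0,0]]]'
python3 - <<'E'
from h import *
rel(*sh(-93,75),.075,.115)
E
```

```text
time: 3.0
eef_pos: [0.4483, 0.0016, 0.2317]
orientation: [0.998, 0.057, 0.001, 0.0]
ft_force: [0.9, 0.0, 0.2]
width: 0.699
gripper_force: 0.0
time: 3.3
eef_pos: [0.4475, -0.0011, 0.2313]
orientation: [0.998, 0.057, -0.0, 0.0]
ft_force: [1.0, -1.2, -0.2]
width: 0.703
gripper_force: 0.0
row [  5.1 -11.2 156.3] [ 0.     0.    -0.001]
```

```bash
python3 -m pendant '[[[5,-11,30,0,0,0],[5,-11,70,0,0,0],[5,-11,110,0,0,0],[5,-11,140,0,0,0],[5,-11,156,0,0,0],[5,-11,156,0,0,0],[5,-11,156,0,0,0]]]'
python3 - <<'E'
from h import *
im=robot.read_camera("scene");t=robot.read_camera("top");crop("s",im,250,190,100,75,8,"sel1")
rel(*sh(-93,75),.075,.115)
E
```

```text
time: 4.0
eef_pos: [0.4516, 0.0096, 0.0754]
orientation: [0.998, 0.056, -0.0, 0.0]
ft_force: [0.5, -0.8, -0.0]
width: 0.706
gripper_force: 0.0
row [-0.9 -0.5  1.3] [ 0.001 -0.002 -0.002]
```

View pics/sel1.png

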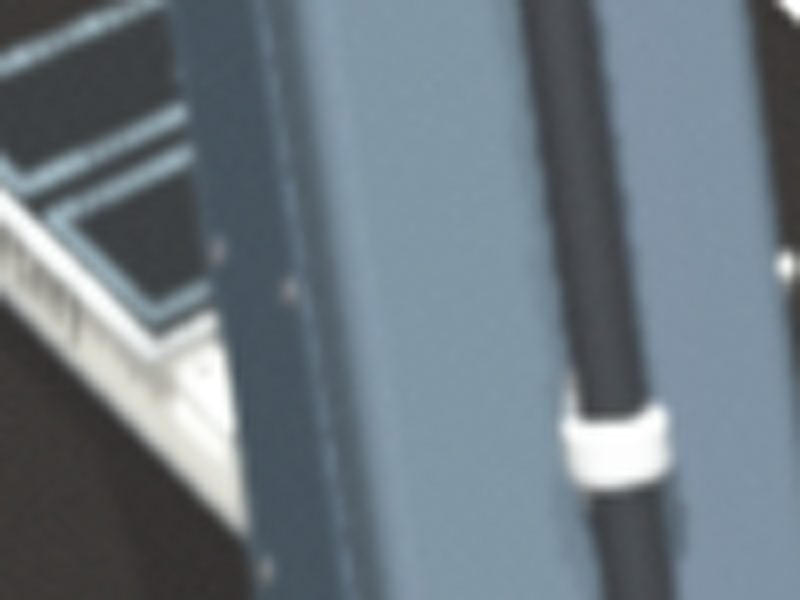

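The arm hides the toggle in this view, and only the panel's left edge shows at about (200,380). I'll close around the bat to centre it and go by the forces.

```bash
python3 -m pendant '[[[0,0,0,0,0,0],[0,0,0,0,0,0],[0,0,0,0,0,0],[0,0,0,0,0,0],[0,0,0,0,0,0],[0,0,0,0,0,0],[0,0,0,0,0,0],[0,0,0,0,0,0]]]' 15 25;python3 -m pendant '[[[0,0,0,0,0,0],[0,0,0,0,0,0],[0,0,0,0,0,0],[0,0,0,0,0,0]]]' 50; python3 -m pendant '[[[0,0,-50,0,0,0],[0,0,-85,0,0,0],[0,-20,-85,0,0,0],[0,70,-85,0,0,0],[0,70,-85,0,0,0],[0,130,-85,0,0,0],[0,130,-85,0,0,0],[0,130,-85,0,0,0]]]' 0
python3 - <<'E'
from h import *
t=robot.read_camera("top");crop("s",t,235,245,110,55,7,"sel2")
rel(*sh(-86,-55),.085,.115)
E
```

```text
time: 4.9
eef_pos: [0.4512, 0.0115, 0.0754]
orientation: [0.998, 0.057, -0.0, -0.0]
ft_force: [0.5, 5.0, 4.7]
width: 0.177
gripper_force: 2.4
time: 5.3
eef_pos: [0.4517, 0.0108, 0.0752]
orientation: [0.998, 0.057, 0.0, 0.0]
ft_force: [-0.5, -0.9, -0.9]
width: 0.581
gripper_force: 0.0
time: 6.1
eef_pos: [0.4667, -0.1199, 0.1602]
orientation: [0.998, 0.056, 0.0, 0.0]
ft_force: [-0.7, 0.9, -0.3]
width: -0.002
gripper_force: 0.0
row [ 7.5  0.6 75. ] [-0.001  0.001 -0.002]
```

View pics/sel2.png

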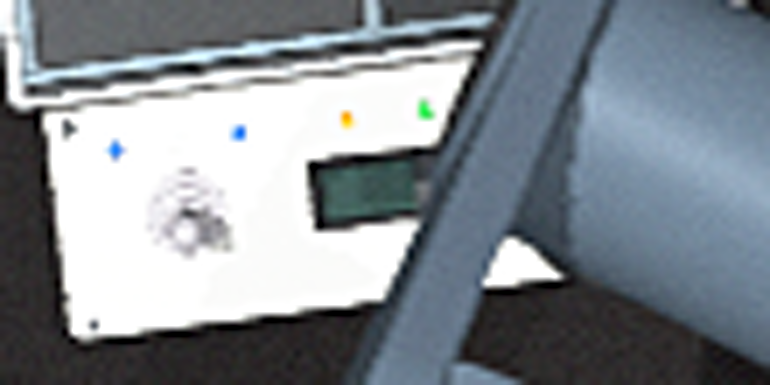

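The toggle's ball is at (187,233) in the crop, in line with its boss, so it looks upright. I'll check that in numbers and then press off.

```bash
python3 - <<'E'
from h import *
print(onz("top",(235+187/7-.4,245+233/7-.4),.09),sh(-93,75))
E
python3 -m pendant '[[[7,1,50,0,0,0],[7,1,80,0,0,0],[7,1,86,0,0,0],[7,1,89,0,0,0],[7,1,91,0,0,0],[7,1,91,0,0,0]]]'
python3 -m pendant '[[[0,0,2,0,0,0],[0,0,4,0,0,0],[0,0,4,0,0,0]]]'
```

```text
[0.4506 0.0121 0.09  ] [0.4513 0.0105]
time: 6.75
eef_pos: [0.4729, -0.1171, 0.0705]
orientation: [0.998, 0.058, -0.0, -0.0]
ft_force: [-1.4, 2.0, 2.5]
width: 0.003
gripper_force: 1.2
time: 7.05
eef_pos: [0.4743, -0.1185, 0.0665]
orientation: [0.998, 0.057, 0.001, 0.001]
ft_force: [-0.6, 0.0, 2.0]
width: 0.004
gripper_force: 0.7
```

```bash
for i in 1 2 3; do python3 -m pendant '[[[0,0,2,0,0,0],[0,0,2,0,0,0]]]' | egrep 'pos|ft'; done
```

```text
eef_pos: [0.4739, -0.1185, 0.0636]
ft_force: [0.2, -0.2, 0.5]
eef_pos: [0.4736, -0.1184, 0.0611]
ft_force: [-0.3, -0.5, 0.4]
eef_pos: [0.4737, -0.1184, 0.0606]
ft_force: [-2.4, 1.0, 12.6]
```

```bash
python3 -m pendant '[[[0,0,-50,0,0,0],[0,0,-100,0,0,0],[50,0,-100,0,0,0],[100,0,-100,0,0,0],[150,0,-100,0,0,0],[150,0,-100,0,0,0],[150,0,-100,0,0,0],[150,0,-100,0,0,0]]]' 66
python3 - <<'E'
from h import *
t=robot.read_camera("top");crop("s",t,225,170,130,125,5,"off1")
rel(.642,-.097,.0745,.115)
E
```

```text
time: 8.45
eef_pos: [0.6205, -0.1006, 0.1583]
orientation: [0.998, 0.057, -0.002, -0.001]
ft_force: [-0.4, 0.8, -1.0]
width: 0.774
gripper_force: 0.0
row [22.1 -1.2 84. ] [-0.001  0.003 -0.001]
```

View pics/off1.png

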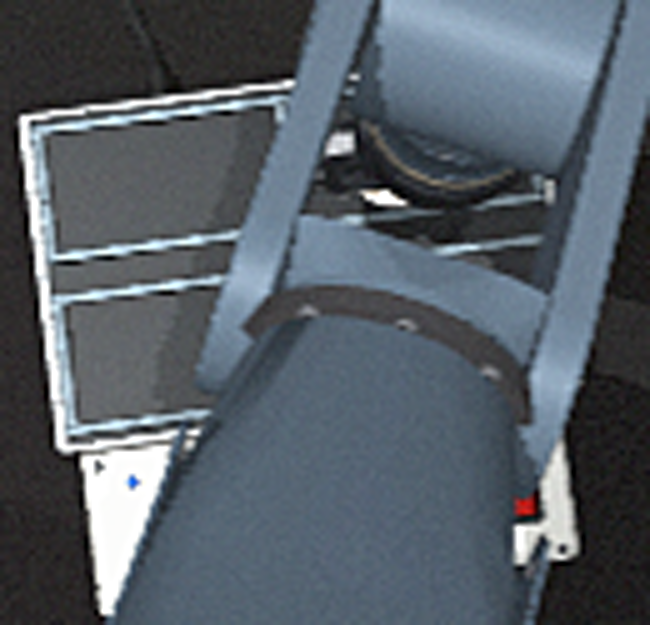

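The arm hides the rocker here apart from its right end at (525,505). The force trace was clear, with a snap followed by a hard stop. I'll go on and grasp the dish.

```bash
python3 -m pendant '[[[22,-1,20,0,0,0],[22,-1,60,0,0,0],[22,-1,78,0,0,0],[22,-1,84,0,0,0],[22,-1,84,0,0,0]]]'
python3 -m pendant '[[[0,0,0,0,0,0],[0,0,0,0,0,0],[0,0,0,0,0,0],[0,0,0,0,0,0],[0,0,0,0,0,0],[0,0,0,0,0,0]]]' 40 50
python3 -m pendant '[[[0,0,-15,0,0,0],[0,0,-50,0,0,0],[0,0,-80,0,0,0],[0,0,-80,0,0,0]]]'
python3 - <<'E'
from h import *
rel(.55,-.345,.15,.115);rel(.539,-.381,.15,.115)
E
```

```text
time: 9.0
eef_pos: [0.6427, -0.0975, 0.0746]
orientation: [0.998, 0.057, -0.001, -0.0]
ft_force: [-0.6, 0.5, 0.2]
width: 0.773
gripper_force: 0.0
time: 9.6
eef_pos: [0.6451, -0.0979, 0.0771]
orientation: [0.998, 0.057, 0.001, 0.001]
ft_force: [-0.7, -0.4, 6.5]
width: 0.593
gripper_force: 53.9
time: 10.0
eef_pos: [0.6474, -0.0984, 0.161]
orientation: [0.998, 0.057, 0.005, 0.002]
ft_force: [0.3, -0.1, -0.3]
width: 0.589
gripper_force: 53.2
row [-125.2  233.8   10.8] [ 0.004 -0.01   0.   ]
row [-140.2  268.3   10.8] [ 0.004 -0.01   0.   ]
```

```bash
python3 -m pendant '[[[-35,67,0,0,-0.01,0],[-70,134,0,0,-0.01,0],[-105,201,0,0,-0.01,0],[-140,268,0,0,-0.01,0],[-140,268,0,0,-0.01,0],[-140,268,0,0,-0.01,0],[-140,268,0,0,-0.01,0],[-140,268,0,0,-0.01,0]]]'
python3 - <<'E'
from h import *
rel(.539,-.381,.010,.115)
E
```

```text
time: 10.8
eef_pos: [0.5345, -0.3808, 0.1547]
orientation: [0.998, 0.056, -0.005, -0.0]
ft_force: [0.8, -0.1, -0.3]
width: 0.594
gripper_force: 53.1
row [  6.    0.9 144.6] [-0.001  0.011 -0.004]
```

```bash
python3 -m pendant '[[[5,1,45,0,0.01,0],[5,1,90,0,0.01,0],[5,1,125,0,0.01,0],[5,1,140,0,0.01,0],[5,1,144,0,0.01,0],[5,1,144,0,0.01,0],[5,1,144,0,0.01,0]]]'; python3 -m pendant '[[[0,0,2,0,0,0],[0,0,2,0,0,0],[0,0,2,0,0,0]]]'
```

```text
time: 11.5
eef_pos: [0.5408, -0.381, 0.0133]
orientation: [0.998, 0.058, 0.001, 0.001]
ft_force: [1.0, -0.8, 0.7]
width: 0.591
gripper_force: 53.1
time: 11.8
eef_pos: [0.5397, -0.3807, 0.0102]
orientation: [0.998, 0.057, 0.0, 0.0]
ft_force: [-0.3, 1.9, -1.1]
width: 0.594
gripper_force: 53.1
```

```bash
for i in 1 2; do python3 -m pendant '[[[0,0,2,0,0,0],[0,0,2,0,0,0],[0,0,2,0,0,0]]]' | egrep 'pos|ft'; done
```

```text
eef_pos: [0.5393, -0.3803, 0.0071]
ft_force: [0.8, -0.2, 0.0]
eef_pos: [0.5394, -0.3803, 0.0052]
ft_force: [0.3, -0.1, 0.0]
```

```bash
python3 -m pendant '[[[0,0,1.5,0,0,0],[0,0,1.5,0,0,0]]]' | egrep 'pos|ft';python3 -m pendant '[[[0,0,0,0,0,0],[0,0,0,0,0,0],[0,0,0,0,0,0],[0,0,0,0,0,0]]]' 66;python3 -m pendant '[[[0,0,-50,0,0,0],[0,0,-100,0,0,0],[0,0,-150,0,0,0],[0,-50,-170,0,0,0],[0,-100,-170,0,0,0],[0,-150,-170,0,0,0],[0,-200,-170,0,0,0],[0,-250,-170,0,0,0],[0,-300,-170,0,0,0],[0,-350,-170,0,0,0],[0,-400,-170,0,0,0],[0,-400,-170,0,0,0]]]' 85
python3 - <<'E'
from h import *
t=robot.read_camera("top");crop("s",t,225,170,230,130,3.4,"off2")
E
```

```text
eef_pos: [0.5394, -0.3803, 0.005]
ft_force: [-1.9, 1.2, 6.9]
time: 13.0
eef_pos: [0.5393, -0.3802, 0.0035]
orientation: [0.998, 0.057, -0.0, -0.0]
ft_force: [-0.4, -0.7, -0.8]
width: 0.772
gripper_force: 0.0
time: 14.2
eef_pos: [0.491, 0.0223, 0.1736]
orientation: [0.998, 0.06, -0.001, -0.001]
ft_force: [0.1, 0.8, -0.3]
width: 0.994
gripper_force: 0.0
```

View pics/off2.png

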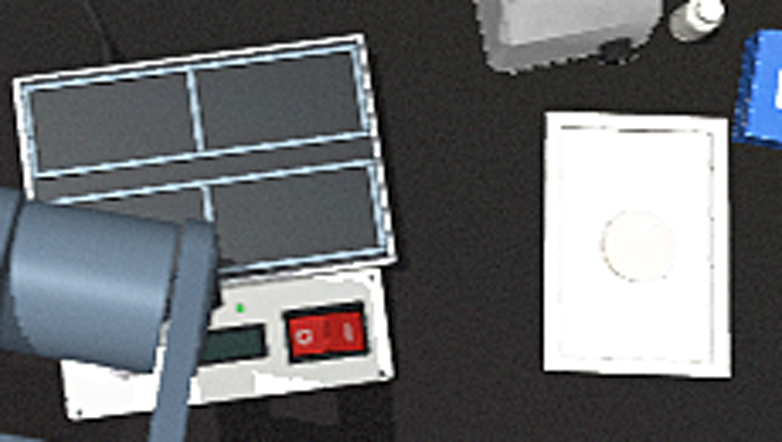

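The top view shows the dish flat inside the tray at (640,246). The rocker's ring side is pressed and the platform is empty. Next is flask C. I'll check the caps first.

```bash
cat >> h.py <<'E'
def caps():
    t=robot.read_camera("top");im=cv2.cvtColor(t,cv2.COLOR_BGR2HSV);red=((im[...,0]<8)|(im[...,0]>172))&(im[...,1]>120)&(im[...,2]>80)
    n,l,st,c=cv2.connectedComponentsWithStats(red.astype(np.uint8))
    print("caps",[(c[i],int(st[i][4])) for i in range(1,n) if st[i][4]>25 and 110<c[i][0]<300 and c[i][1]>170]);return t
E
python3 - <<'E'
from h import *
caps();rel(.4073,.1858,.12,.178);rel(.4073,.1858,.009,.178,(.4073,.1858,.12,.178))
E
```

```text
caps [(array([141.4151, 218.3585]), 53), (array([141.3051, 276.339 ]), 59), (array([190.0536, 274.5714]), 56)]
row [ -65.7 -176.4   53.8] [ 0.   -0.   -0.06]
row [  0.  -0. 111.] [0. 0. 0.]
```

Nothing has been knocked yet, so I'll grasp flask C.

```bash
python3 -m pendant '[[[-15,-45,0,0,0,-0.06],[-31,-90,0,0,0,-0.06],[-47,-135,0,0,0,-0.06],[-66,-176,20,0,0,-0.06],[-66,-176,70,0,0,-0.06],[-66,-176,100,0,0,-0.06],[-66,-176,100,0,0,-0.06],[-66,-176,100,0,0,-0.06]]]'
python3 - <<'E'
from h import *
rel(.4073,.1858,.009,.178)
E
```

```text
time: 15.1
eef_pos: [0.4089, 0.1833, 0.0737]
orientation: [0.996, 0.086, -0.0, 0.0]
ft_force: [-0.2, 0.4, 0.2]
width: 0.999
gripper_force: 0.0
row [-1.1 -2.7 64.7] [ 0.     0.    -0.005]
```

```bash
python3 -m pendant '[[[-1,-2,40,0,0,0],[-1,-2,60,0,0,0],[-1,-2,65,0,0,0],[-1,-2,65,0,0,0]]]'
python3 -m pendant '[[[0,0,0,0,0,0],[0,0,0,0,0,0],[0,0,0,0,0,0],[0,0,0,0,0,0],[0,0,0,0,0,0],[0,0,0,0,0,0],[0,0,0,0,0,0]]]' 40 60
python3 -m pendant '[[[0,0,-15,0,0,0],[0,0,-50,0,0,0],[0,0,-100,0,0,0],[0,0,-150,0,0,0],[0,0,-150,0,0,0]]]'
python3 - <<'E'
from h import *
u=np.array([-np.sin(YAW),np.cos(YAW)]);p=BAY[2]-.012*u;print(p)
rel(*p,.16,YAW+np.pi/2)
E
```

```text
time: 15.5
eef_pos: [0.4079, 0.1857, 0.0096]
orientation: [0.996, 0.087, 0.001, -0.0]
ft_force: [-0.4, 0.0, -0.3]
width: 0.997
gripper_force: 0.0
time: 16.2
eef_pos: [0.4075, 0.1863, 0.0103]
orientation: [0.996, 0.088, 0.002, -0.0]
ft_force: [-0.4, -1.3, 8.7]
width: 0.587
gripper_force: 61.6
time: 16.7
eef_pos: [0.4105, 0.1871, 0.1649]
orientation: [0.996, 0.088, 0.007, -0.001]
ft_force: [1.3, -0.6, -0.5]
width: 0.588
gripper_force: 63.6
[0.6322 0.0057]
row [186.6 217.3   7.7] [ 0.011 -0.012 -1.51 ]
```

```bash
python3 -m pendant '[[[20,20,0,0,0,-0.15],[40,40,0,0,0,-0.3],[60,60,0,0,0,-0.45],[80,85,0,0,0,-0.6],[100,110,0,0,0,-0.75],[120,135,0,0,0,-0.9],[140,160,0,0,0,-1.05],[160,185,0,0,0,-1.2],[175,205,0,0,0,-1.35],[186,217,0,0,0,-1.5],[186,217,0,0,0,-1.51],[186,217,0,0,0,-1.51]]]'
python3 -m pendant '[[[0,0,0,0,0,0],[0,0,0,0,0,0],[0,0,0,0,0,0]]]' | tail -2
python3 - <<'E'
from h import *
caps();rel(.6322,.0057,.095,YAW+np.pi/2)
E
```

```text
time: 17.9
eef_pos: [0.626, 0.0051, 0.1578]
orientation: [0.667, 0.745, -0.001, -0.001]
ft_force: [-0.2, -0.4, -1.3]
width: 0.584
gripper_force: 68.4
width: 0.585
gripper_force: 68.4
caps [(array([239.9538, 204.2   ]), 65), (array([141.5185, 218.3889]), 54), (array([141.3051, 276.339 ]), 59)]
row [-0.3  5.2 63.9] [-0.    -0.    -0.001]
```

```bash
python3 - <<'E'
from h import *
o=robot.get_obs();p=o["eef_pos"];c=onz("top",(240,204.2),.165);u=np.array([-np.sin(YAW),np.cos(YAW)]);d=(c-p)[:2];print("along",d@u,"across",d@[u[1],-u[0]],p)
for uv,m in (((141.4,218.4),(.5649,.3165)),((141.3,276.3),(.4177,.3092)),((190.05,274.57),(.4191,.1879))):print(np.linalg.norm(onz("top",uv,.016)[:2]-m))
E
python3 -m pendant '[[[0,5,40,0,0,0],[0,5,60,0,0,0],[0,5,64,0,0,0],[0,5,64,0,0,0],[0,5,64,0,0,0]]]'
```

```text
along 0.05260989327337664 across 0.00046256506126321955 [0.627  0.0054 0.1589]
0.04573416918872278
0.04401884180084134
0.043774828816017304
time: 18.75
eef_pos: [0.6333, 0.0053, 0.0959]
orientation: [0.666, 0.746, 0.001, 0.001]
ft_force: [0.4, -0.4, -0.8]
width: 0.588
gripper_force: 68.4
```

```bash
python3 -m pendant '[[[2,-1,5,0,0,0],[2,-1,8,0,0,0],[2,-1,8,0,0,0]]]' | egrep 'pos|ft'; for i in 1 2; do python3 -m pendant '[[[0,0,1.5,0,0,0],[0,0,1.5,0,0,0]]]' | egrep 'pos|ft'; done
```

```text
eef_pos: [0.6309, 0.0074, 0.0868]
ft_force: [-0.0, 0.3, -1.7]
eef_pos: [0.6314, 0.0072, 0.0856]
ft_force: [-0.1, -1.3, -0.0]
eef_pos: [0.6315, 0.0071, 0.0855]
ft_force: [-1.8, 0.9, 7.4]
```

```bash
python3 -m pendant '[[[0,0,-1,0,0,0],[0,0,-1,0,0,0],[0,0,-1,0,0,0],[0,0,-1,0,0,0]]]' 62; python3 -m pendant '[[[0,0,-40,0,0,0],[0,0,-90,0,0,0],[0,0,-90,0,0,0.15],[40,0,-90,0,0,0.3],[80,0,-90,0,0,0.45],[120,0,-90,0,0,0.6],[160,0,-90,0,0,0.75],[200,0,-90,0,0,0.9],[240,0,-90,0,0,1.05],[280,0,-90,0,0,1.2],[300,0,-90,0,0,1.35],[300,0,-90,0,0,1.4]]]' 85
python3 - <<'E'
from h import *
t=caps();crop("t",t,110,160,230,140,3.4,"p1")
rel(.553,.3146,.009,.161)
E
```

```text
time: 19.85
eef_pos: [0.6311, 0.0072, 0.0845]
orientation: [0.666, 0.746, -0.0, -0.0]
ft_force: [-0.3, -0.5, -0.4]
width: 0.721
gripper_force: 0.0
time: 21.05
eef_pos: [0.5959, 0.3088, 0.1743]
orientation: [0.99, 0.142, -0.0, -0.0]
ft_force: [-0.4, -1.3, 0.1]
width: 0.998
gripper_force: 0.0
caps [(array([241.3036, 206.6071]), 56), (array([141.3529, 218.4902]), 51), (array([141.0556, 276.4444]), 54)]
row [-39.4 -19.1 165.3] [-0.     0.     0.123]
```

View pics/p1.png

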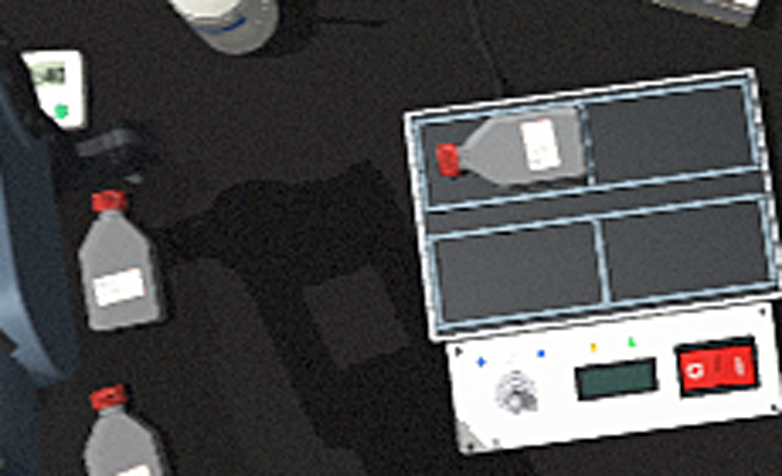

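Flask C lies in bay2: its cap is at (447,158) and its bottom end is at (583,145), close to the divider but within the lip. The flasks at (118,265) and (125,440) haven't moved. The toggle is upright at (515,390) and the mains is off. Flask A is next.

```bash
python3 -m pendant '[[[-39,-19,40,0,0,0.12],[-39,-19,80,0,0,0.12],[-39,-19,110,0,0,0.12],[-39,-19,110,0,0,0.12],[-39,-19,110,0,0,0.12]]]'
python3 - <<'E'
from h import *
rel(.553,.3146,.009,.161)
E
```

```text
time: 21.6
eef_pos: [0.5548, 0.3123, 0.0648]
orientation: [0.997, 0.082, -0.0, 0.0]
ft_force: [0.4, 0.4, 1.5]
width: 0.996
gripper_force: 0.0
row [-1.3 -2.6 55.8] [0.    0.    0.004]
```

```bash
python3 -m pendant '[[[-1,-2,35,0,0,0],[-1,-2,52,0,0,0],[-1,-2,56,0,0,0],[-1,-2,56,0,0,0]]]' | egrep 'pos|ft'
python3 -m pendant '[[[0,0,0,0,0,0],[0,0,0,0,0,0],[0,0,0,0,0,0],[0,0,0,0,0,0],[0,0,0,0,0,0],[0,0,0,0,0,0],[0,0,0,0,0,0]]]' 40 60
python3 -m pendant '[[[0,0,-15,0,0,0],[0,0,-50,0,0,0],[0,0,-100,0,0,0],[0,0,-150,0,0,0],[0,0,-150,0,0,0]]]'
python3 - <<'E'
from h import *
u=np.array([-np.sin(YAW),np.cos(YAW)]);p=BAY[3]-.0085*u;print(p)
rel(*p,.16,YAW+np.pi/2)
E
```

```text
eef_pos: [0.5534, 0.3143, 0.0092]
ft_force: [-0.1, 0.7, 0.2]
time: 22.7
eef_pos: [0.5542, 0.3149, 0.0105]
orientation: [0.997, 0.082, 0.002, -0.0]
ft_force: [0.1, 0.3, 5.7]
width: 0.588
gripper_force: 64.9
time: 23.2
eef_pos: [0.5578, 0.3163, 0.1676]
orientation: [0.997, 0.083, 0.008, -0.002]
ft_force: [1.6, 0.5, -0.0]
width: 0.586
gripper_force: 64.2
[ 0.6459 -0.113 ]
row [ 16.2 438.    6.6] [ 0.01  -0.015 -1.521]
```

```bash
python3 -m pendant '[[[2,40,0,0,0,-0.15],[4,80,0,0,0,-0.3],[6,120,0,0,0,-0.45],[8,160,0,0,0,-0.6],[10,200,0,0,0,-0.75],[11,240,0,0,0,-0.9],[12,280,0,0,0,-1.05],[13,320,0,0,0,-1.2],[14,360,0,0,0,-1.35],[15,400,0,0,0,-1.5],[16,438,0,0,0,-1.52],[16,438,0,0,0,-1.52]]]'
python3 -m pendant '[[[0,0,0,0,0,0],[0,0,0,0,0,0],[0,0,0,0,0,0]]]' | tail -2
python3 - <<'E'
from h import *
t=caps()
o=robot.get_obs();p=o["eef_pos"];u=np.array([-np.sin(YAW),np.cos(YAW)])
im=cv2.cvtColor(t,cv2.COLOR_BGR2HSV);red=((im[...,0]<8)|(im[...,0]>172))&(im[...,1]>120)&(im[...,2]>80)
n,l,st,cc=cv2.connectedComponentsWithStats(red.astype(np.uint8))
for i in range(1,n):
    if 230<cc[i][0]<330 and 170<cc[i][1]<240 and st[i][4]>5:
        d=(onz("top",cc[i],.165)-p)[:2];print(cc[i],st[i][4],"along",d@u,"across",d@[u[1],-u[0]])
rel(.6459,-.113,.087,YAW+np.pi/2)
E
```

```text
time: 24.4
eef_pos: [0.6416, -0.1207, 0.1589]
orientation: [0.668, 0.745, -0.0, 0.002]
ft_force: [0.1, 0.0, -1.0]
width: 0.584
gripper_force: 64.1
width: 0.584
gripper_force: 64.1
caps [(array([241.3684, 206.6667]), 57), (array([141.3051, 276.339 ]), 59)]
[293.3333 199.6667] 9 along 0.047906959535978115 across -0.004727196692476385
[241.3684 206.6667] 57 along 0.1697606277749777 across -0.005171701444717447
row [-0.2  5.8 71.7] [-0.001 -0.001  0.001]
```

```bash
python3 -m pendant '[[[0,5,40,0,0,0],[0,5,62,0,0,0],[0,5,69,0,0,0],[0,5,71,0,0,0],[0,5,71,0,0,0]]]' | egrep 'pos|ft|wid'
python3 - <<'E'
from h import *
rel(.6459,-.113,.085,YAW+np.pi/2)
E
```

```text
eef_pos: [0.6462, -0.1142, 0.0885]
ft_force: [-0.1, -0.3, -0.6]
width: 0.59
row [ 1.3 -0.1  3.5] [ 0.001  0.001 -0.   ]
```

```bash
for i in 1 2; do python3 -m pendant '[[[0.5,0,1.5,0,0,0],[0.5,0,1.5,0,0,0]]]' | egrep 'pos|ft'; done;  python3 -m pendant '[[[0,0,1.5,0,0,0],[0,0,1.5,0,0,0]]]' | egrep 'pos|ft'
```

```text
eef_pos: [0.6462, -0.1141, 0.0875]
ft_force: [-0.9, 0.1, -0.1]
eef_pos: [0.646, -0.1138, 0.0856]
ft_force: [0.7, -0.8, 1.7]
eef_pos: [0.6461, -0.1138, 0.0855]
ft_force: [-1.2, 1.2, 8.7]
```

```bash
python3 -m pendant '[[[0,0,-1,0,0,0],[0,0,-1,0,0,0],[0,0,-1,0,0,0],[0,0,-1,0,0,0]]]' 62 | egrep 'pos|wid'; python3 -m pendant '[[[0,0,-40,0,0,0],[0,0,-90,0,0,0],[30,-10,-90,0,0,0.15],[70,-30,-90,0,0,0.3],[110,-50,-90,0,0,0.45],[150,-70,-90,0,0,0.6],[190,-90,-90,0,0,0.75],[230,-110,-90,0,0,0.9],[270,-130,-90,0,0,1.05],[310,-150,-90,0,0,1.2],[350,-170,-90,0,0,1.35],[390,-190,-90,0,0,1.39]]]' 85
python3 - <<'E'
from h import *
t=caps();crop("t",t,110,160,240,140,3.3,"p2")
rel(.4062,.3058,.07,.29)
E
```

```text
eef_pos: [0.6453, -0.1135, 0.0839]
width: 0.725
time: 27.45
eef_pos: [0.4118, 0.2534, 0.1743]
orientation: [0.99, 0.144, 0.0, -0.0]
ft_force: [0.6, 1.1, -0.9]
width: 0.995
gripper_force: 0.0
caps [(array([290.    , 199.5968]), 62), (array([241.1897, 206.5   ]), 58)]
row [ 14.6 -44.9 104.2] [-0.004  0.004  0.003]
```

View pics/p2.png

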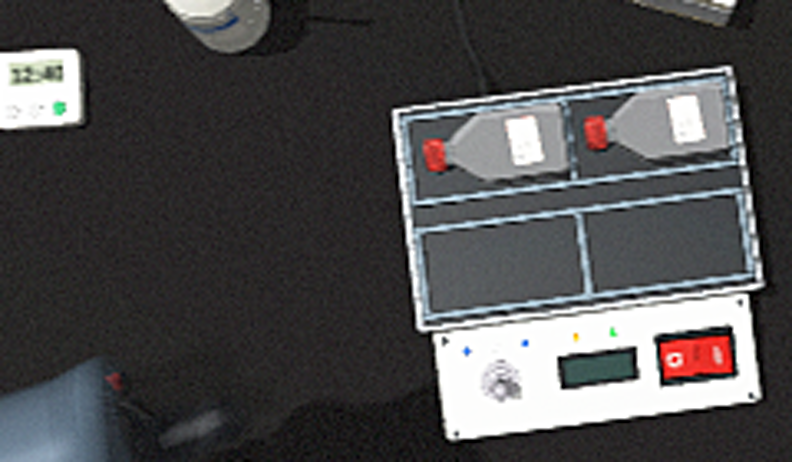

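Both flasks lie in the back bays, with caps at (433,153) and (595,132). Only the edge of flask B's cap shows, at (115,380), so I'll check it from the scene camera.

```bash
python3 - <<'E'
from h import *
s=robot.read_camera("scene");im=cv2.cvtColor(s,cv2.COLOR_BGR2HSV);red=((im[...,0]<8)|(im[...,0]>172))&(im[...,1]>120)&(im[...,2]>80)
n,l,st,c=cv2.connectedComponentsWithStats(red.astype(np.uint8))
print([(c[i],st[i][4]) for i in range(1,n) if st[i][4]>6])
E
python3 -m pendant '[[[8,-25,50,0,0,0],[14,-45,90,0,0,0],[14,-45,104,0,0,0],[14,-45,104,0,0,0],[14,-45,104,0,0,0]]]'
python3 - <<'E'
from h import *
rel(.4062,.3058,.009,.29)
E
```

```text
[(array([127.402 , 172.9804]), np.int32(102)), (array([251.7027, 202.973 ]), np.int32(37)), (array([117.8333, 252.0667]), np.int32(60)), (array([124.7692, 277.7692]), np.int32(13)), (array([193.1489, 288.1702]), np.int32(47))]
time: 28.05
eef_pos: [0.4131, 0.299, 0.0703]
orientation: [0.989, 0.147, -0.0, 0.0]
ft_force: [0.5, 0.3, 0.5]
width: 0.996
gripper_force: 0.0
row [-4.6 -8.5 61.3] [0.    0.    0.005]
```

Its cap is at (193,288) in the scene view, as at the start, so flask B hasn't moved. I'll grasp it.

```bash
python3 -m pendant '[[[-4,-8,20,0,0,0],[-4,-8,40,0,0,0],[-4,-8,56,0,0,0],[-4,-8,61,0,0,0],[-4,-8,61,0,0,0]]]' | egrep 'pos|ft'
python3 -m pendant '[[[0,0,0,0,0,0],[0,0,0,0,0,0],[0,0,0,0,0,0],[0,0,0,0,0,0],[0,0,0,0,0,0],[0,0,0,0,0,0],[0,0,0,0,0,0]]]' 40 60
python3 -m pendant '[[[0,0,-15,0,0,0],[0,0,-50,0,0,0],[0,0,-100,0,0,0],[0,0,-150,0,0,0],[0,0,-150,0,0,0]]]'
python3 - <<'E'
from h import *
u=np.array([-np.sin(YAW),np.cos(YAW)]);p=BAY[0]-.0085*u;print(p)
rel(*p,.16,YAW+np.pi/2)
E
```

```text
eef_pos: [0.4073, 0.3057, 0.01]
ft_force: [0.1, 0.4, 0.0]
time: 29.25
eef_pos: [0.4073, 0.3063, 0.0107]
orientation: [0.989, 0.147, 0.001, -0.0]
ft_force: [-0.3, -1.0, 7.6]
width: 0.586
gripper_force: 63.0
time: 29.75
eef_pos: [0.4105, 0.308, 0.1659]
orientation: [0.989, 0.147, 0.007, -0.002]
ft_force: [0.1, 1.2, -0.2]
width: 0.585
gripper_force: 62.6
[ 0.546  -0.0007]
row [ 39.7 334.8   5.8] [ 0.009 -0.014 -1.39 ]
```

```bash
python3 -m pendant '[[[2,35,0,0,0,-0.15],[4,70,0,0,0,-0.3],[8,105,0,0,0,-0.45],[12,140,0,0,0,-0.6],[16,175,0,0,0,-0.75],[20,210,0,0,0,-0.9],[25,245,0,0,0,-1.05],[30,280,0,0,0,-1.2],[35,310,0,0,0,-1.35],[39,335,0,0,0,-1.39],[39,335,0,0,0,-1.39],[39,335,0,0,0,-1.39]]]'
python3 -m pendant '[[[0,0,0,0,0,0],[0,0,0,0,0,0]]]' | tail -2
python3 - <<'E'
from h import *
caps();rel(.546,-.0007,.087,YAW+np.pi/2)
E
```

```text
time: 30.95
eef_pos: [0.5402, -0.0033, 0.1586]
orientation: [0.666, 0.746, -0.0, -0.001]
ft_force: [-0.1, 0.9, -0.2]
width: 0.585
gripper_force: 62.6
width: 0.586
gripper_force: 62.6
caps [(array([290.    , 199.5968]), 62)]
row [ 0.8  5.8 72.2] [-0.001 -0.     0.   ]
```

```bash
python3 -m pendant '[[[0,5,40,0,0,0],[0,5,62,0,0,0],[0,5,69,0,0,0],[0,5,71,0,0,0],[0,5,71,0,0,0]]]' | egrep 'pos|ft|wid'
python3 - <<'E'
from h import *
rel(.546,-.0007,.085,YAW+np.pi/2)
E
```

```text
eef_pos: [0.5465, -0.0025, 0.0888]
ft_force: [0.3, -0.3, -0.5]
width: 0.587
row [ 1.8 -0.3  3.8] [ 0.001  0.    -0.   ]
```

```bash
for i in 1 2 3; do python3 -m pendant '[[[0.5,-0.2,1.3,0,0,0],[0.5,-0.2,1.3,0,0,0]]]' | egrep 'pos|ft'; done
```

```text
eef_pos: [0.5464, -0.0022, 0.0879]
ft_force: [-0.6, 0.3, 0.1]
eef_pos: [0.5457, -0.0017, 0.086]
ft_force: [-0.5, 0.4, -1.3]
eef_pos: [0.5457, -0.0018, 0.0857]
ft_force: [-1.8, -0.9, 7.9]
```

```bash
python3 -m pendant '[[[0,0,-1,0,0,0],[0,0,-1,0,0,0],[0,0,-1,0,0,0],[0,0,-1,0,0,0]]]' 62 | egrep 'pos|wid'; python3 -m pendant '[[[0,0,-40,0,0,0],[0,0,-80,0,0,0],[-10,-10,-80,0,0,0.15],[-30,-20,-80,0,0,0.3],[-45,-30,-80,0,0,0.45],[-60,-40,-80,0,0,0.6],[-80,-50,-80,0,0,0.75],[-100,-60,-80,0,0,0.9],[-120,-70,-80,0,0,1.05],[-140,-80,-80,0,0,1.2],[-146,-86,-80,0,0,1.35],[-146,-86,-80,0,0,1.5]]]' 0; python3 -m pendant '[[[0,0,0,0,0,0.07],[0,0,0,0,0,0.07],[0,0,0,0,0,0.07]]]' | tail -2
python3 - <<'E'
from h import *
t=caps();crop("t",t,220,160,150,140,4,"p3")
rel(*sh(-86,-95),.075,.115)
E
```

```text
eef_pos: [0.5452, -0.0012, 0.0852]
width: 0.725
time: 33.9
eef_pos: [0.4758, -0.1572, 0.1651]
orientation: [0.996, 0.088, -0.0, -0.0]
ft_force: [0.2, 1.4, 0.6]
width: 0.003
gripper_force: 0.0
width: -0.005
gripper_force: 0.0
caps [(array([290.    , 199.5968]), 62), (array([241.3103, 206.6207]), 58), (array([245.5   , 241.4828]), 58)]
row [ 1.1  1.8 90.3] [-0.     0.     0.001]
```

View pics/p3.png

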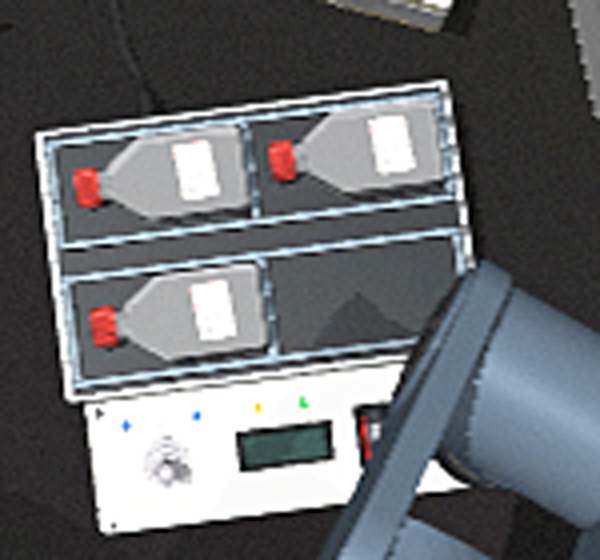

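All three flasks are in bays, with caps at (87,188), (282,160) and (103,327), and the toggle is upright at (168,465). Now I'll switch the mains on.

```bash
python3 -m pendant '[[[1,1,45,0,0,0],[1,1,80,0,0,0],[1,1,90,0,0,0],[1,1,93,0,0,0],[1,1,95,0,0,0],[1,1,95,0,0,0]]]' | egrep 'pos|ft';for i in 1 2 3 4 5; do python3 -m pendant '[[[0,0,2,0,0,0],[0,0,2,0,0,0]]]' | egrep 'pos|ft'; done
```

```text
eef_pos: [0.4783, -0.1573, 0.0714]
ft_force: [-0.3, -0.3, 0.0]
eef_pos: [0.4787, -0.1577, 0.0699]
ft_force: [-0.6, 0.2, 5.7]
eef_pos: [0.4792, -0.1583, 0.0678]
ft_force: [0.4, -1.8, 2.2]
eef_pos: [0.4777, -0.157, 0.0646]
ft_force: [-0.6, 0.7, 0.4]
eef_pos: [0.4768, -0.1563, 0.0618]
ft_force: [-1.2, 0.1, 0.3]
eef_pos: [0.4772, -0.1565, 0.0606]
ft_force: [-1.3, 1.1, 7.0]
```

Same trace as before: it snapped over and reached its stop. I'll lift, back away to the right and look from both cameras.

```bash
python3 -m pendant '[[[0,0,-50,0,0,0],[0,0,-100,0,0,0],[0,0,-150,0,0,0],[0,50,-170,0,0,0],[0,100,-170,0,0,0],[0,150,-170,0,0,0],[0,200,-170,0,0,0],[-30,250,-170,0,0,0],[-60,300,-170,0,0,0],[-90,350,-170,0,0,0],[-120,400,-170,0,0,0],[-120,400,-170,0,0,0]]]' | egrep 'pos'
python3 - <<'E'
from h import *
t=robot.read_camera("top");s=robot.read_camera("scene")
a=cv2.resize(t[160:300,220:450],None,fx=3.4,fy=3.4,interpolation=2)[:, :780];crop("x",s,225,150,150,115,5.2,"fin_s");cv2.imwrite("pics/fin_t.png",a)
E
```

```text
eef_pos: [0.4022, -0.5707, 0.2294]
```

View pics/fin_t.png

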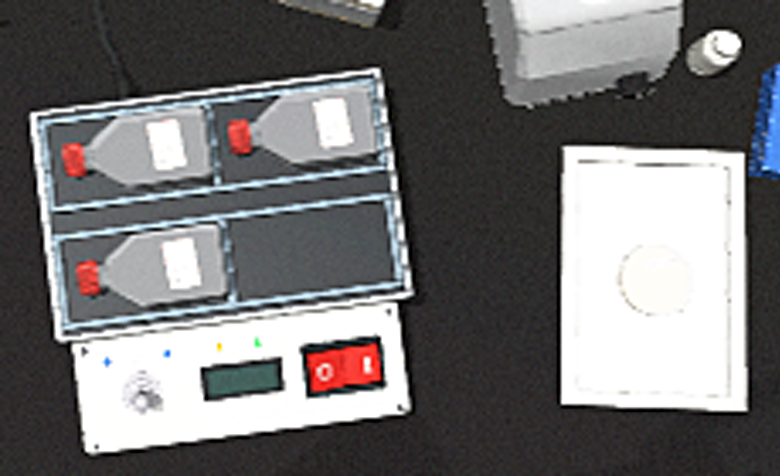

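View pics/fin_s.png

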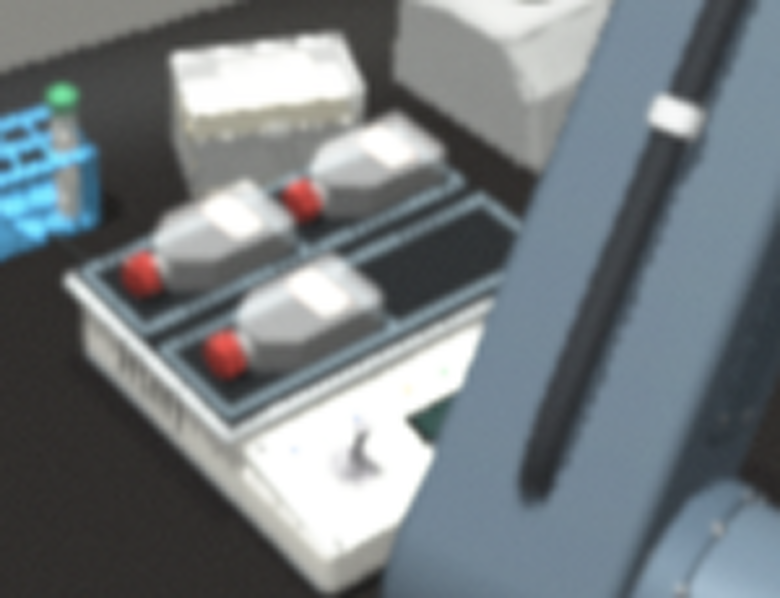

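The flasks lie flat inside their lips, the dish is in the tray at (655,280), the toggle is upright at (143,395), and the rocker looks as it did at the start (on). I'm handing the job in.

```bash
python3 -c "
from workcell import robot
print(robot.sign_off())"
```

```text
the job is handed in; nothing more can be done
None
```

The batch is changed and handed in: toggle at off before the mains was cut, the one dish flat in the tray, the three flasks flat in bays 0, 2 and 3, and the mains back on with the toggle still at off.

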